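Show which loudspeaker driver goes in the open cabinet

TASK

One driver is missing from the small speaker cabinet, and I am about to fit it: show me which of the loose drivers on the bench has the right size of frame for the empty opening, by pointing down at the middle of it, and then point in the same way at the middle of the opening it goes into. Each time bring the fingertips a finger's breadth or two above it, hold still there for a good two seconds, and finish still pointing at the opening. Cones and domes dent at a touch, so touch nothing, leave everything where it lies, and do not come down close over any of the other loose drivers.

Things in the scene. Friction and masses are not known exactly. Their poses are not given: they have to be found in the camera images.
- driver_84_cap (a point): Top centre of the dust cap (black dome 28 mm across, amid a grey cone and black rubber roll) of a loose loudspeaker driver lying on its magnet, cone up. Its round steel frame is 84 mm across, with the upper face 44 mm above the bench; this point is 6 mm below that face, 38 mm above the bench, z up. Easily shoved
- driver_108_cap (a point): Top centre of the dust cap (black dome 36 mm across, amid a grey cone and black rubber roll) of a loose loudspeaker driver lying on its magnet, cone up. Its round steel frame is 108 mm across, with the upper face 54 mm above the bench; this point is 6 mm below that face, 48 mm above the bench, z up. Easily shoved
- driver_132_cap (a point): Top centre of the dust cap (black dome 44 mm across, amid a grey cone and black rubber roll) of a loose loudspeaker driver lying on its magnet, cone up. Its round steel frame is 132 mm across, with the upper face 64 mm above the bench; this point is 6 mm below that face, 58 mm above the bench, z up. Easily shoved
- spare_tweeter_cap (a point): Centre of the top of the dome of a loose spare tweeter that lies on its magnet with the face up: flat black round face plate 90 mm across, 33 mm above the bench, with a small dome 27 mm across in the middle; this point is 40 mm above the bench, z up
- opening (a point): Centre of the empty driver opening, in the plane of the upper face of a brown MDF cabinet lying on its back (260 x 160 mm, 125 mm high, fixed): a 90 mm round hole in a recess for the frame, 111 mm across, 4 mm deep; hollow below. z up. The cabinet's long side runs along x, its middle 58 mm to +x; a fitted tweeter (90 mm black plate, dome 9 mm proud) is 120 mm to +x
- threadlock: Bystander: small white glue bottle standing among the loose drivers, 28 mm across, 68 mm high; origin at the centre of its underside
- screwdriver: Bystander: screwdriver lying beyond the drivers, 200 mm long along its x; origin under it
- microphone: Bystander: hand microphone lying beyond the drivers and the cabinet, 172 mm long along its x, 51 mm across the head; origin under it
- screw_tray: Bystander: grey open tray of screws to the left of the cabinet, 90 x 130 mm, 22 mm high; origin at the centre of its underside
- multimeter: Bystander: yellow multimeter lying to the right of the drivers, 165 x 80 mm, 46 mm high over its dial; origin at the centre of its underside
Things that resemble listed ones, but are neither listed nor needed, are in the scene too. Leave any green or red look-alike of the part that bears driver_108_cap alone.

How it is judged:
By the outcome, as a careful person would: the job done as asked, in the order asked, and still so for the second after the job is handed in, with the robot touching nothing.
It also fails if it takes over 43 s, if anything falls off the work surface, if the arm or the gripper's body presses on something with over 40 N, if the wrist force passes 120 N, or if a joint passes its speed limit or range.

ROBOT

A 6-joint arm with a two-finger parallel gripper is mounted at the origin on the work surface. World frame = base frame: x ahead of the robot, y to its left, z up, the work surface at z = 0. Lengths are in m, angles in rad, forces in N, time in s.
With the tool pointing down it reaches from about 0.3 to 0.875 m from the base axis. Payload 6.4 kg.
Tool frame: the origin (TCP) lies midway between the tips of the shut fingers; the grasp point (between the pads) lies 19 mm behind it (pinch_z is the distance from the TCP to the grasp point, in m); z points along the fingers, y is the line along which they close (so a half turn about z gives the same grasp; the last joint's range is limited). The gripper opens to 88 mm and grips with 3 to 60 N. Pads are 18 mm wide; open, the fingers measure 123 mm over their backs; the gripper's body (75 mm by 187 mm) begins 45 mm behind the grasp point.
Start: joints at [-1.467, 0.181, 1.607, -0, 1.354, -0.206], TCP at [0.175, -0.548, 0.239] pointing down, gripper open.
Joint ranges: [-2.99, 2.99], [-0.89, 2.07], [0.3, 2.58], [-1.14, 4.28], [0, 2.63], [-3.12, 3.12]. Speed limits (rad/s): [2.57, 2.57, 3.01, 3.14, 3.14, 3.14].

INTERFACE

Orientations are given as a 3x3 rotation matrix whose columns are the frame's x, y, z axes.
In Python, from workcell import * gives the robot as it stands.
- The arm moves only by the tool jog_arm, never from a script. Its argument "targets" is a list of rows, each an object with "gripper": the opening, from 0 (shut) to 1 (fully open); "xyz": the shift along the tool's x, y, z scaled (see below), a list of three; "turn": the turn about the tool's z scaled (see below). In form: [{"gripper": gripper, "xyz": [tx, ty, tz], "turn": turn}, ...]. A call has 1 to 8 rows; each row is the pose to reach, as a shift and turn from the pose commanded when the call began, along the tool's axes at that moment, turning the shorter way round; what a row does not reach only later rows make up. The controller multiplies each number of a shift by 0.1 m and each number of a turn by pi rad. A row lasts 1/10 s, in which the tool goes at most 50 mm and 8.59 degrees, less where a joint would pass 70% of its speed; a pose out of reach is approached as far as the arm can. A call with a number of a shift or a turn outside -1 to 1 is refused whole. A call with a gripper value outside its range is refused whole. The fingers move at their own pace and stop on an object; "newtons" is the grip in N (left out, the last holds). Time passes only in rows, so rows that repeat a pose let the fingers close. It gives the time, the measured TCP pose, the force, the opening and the grip force at its end, in the units of the state.
- observe(): the state, without advancing time (a new reading comes with each control period).
- capture(name): name is "scene" or "top"; returns the picture (384x512x3 uint8, red, green, blue); there is no depth.
- camera_info(name): a dict with "vertical_fov" (degrees; the focal length in pixels is half the picture's height over the tangent of half this angle, whatever the lens; pixels are square), "cx", "cy" (the principal point, pixels), "extrinsics" (4x4, takes a point from world to camera coordinates). Camera axes: x right, y down, z forward; pixel columns grow to the right and rows downward; lengths in m; the calibration is good to about 2 mm. A picture is of the moment at which its call begins. camera_info takes no time and is no camera call.
- job_done(): hands the job in; it is judged then, once.
Trained networks look in the newest picture that a camera, given by its name, has taken for a name from the list of things; names that differ only in an ending like _2 or _b are one class to them, and where a whole thing is asked for, a point or a joint stands for the part that bears it (a point fixed in the world has none). Each returns a list of dicts, best first, with "confidence" (0 to 1); they miss things now and then, are a little off and sometimes report something else, mostly with a low value. They report only what shows in the picture. A call takes as long as a camera call. They do not tell look-alikes from the thing itself.
- look_for(camera, thing): "at" ([row, column] in pixels, amid what is visible of it).
- outline_of(camera, thing): "mask" (384x512 bool, what is visible of it) and "at" ([row, column] in pixels, amid what is visible of it).
The state is a dict: "t": time; "qpos": joint angles; "joint_vel": joint speeds; "tau": joint torques, N m; "eef_pos": TCP position; "eef_rot": TCP orientation; "contact_force": force on the tool from outside, world axes, zero at the start; "moment": the same for the moment, N m; "gripper_width": opening from 0.0 (shut) to 1.0 (fully open); "grip_force": force on a finger pad.
Only numpy, scipy, OpenCV 4.12 (cv2) and the standard library are available. Lean on these libraries where they do the work, as an engineer would, in place of code of your own. Each camera call takes 0.05 s, during which the arm holds its last target. There are 200 camera calls.

## Working session

There is one attempt and no reset: what is moved stays moved. The work goes in short steps, Python scripts to look and compute and a tool call to move; the robot and the scene stay as the last step left them, time stands still between calls to the robot, and variables do not carry over. Pictures are saved under pics/ and viewed, at most 10 in all, crops included, and the job is handed in when it is done.

Besides the shell and the picture viewer there is one more tool, called after "Call:" as name(argument=value, ...) on one line, values as JSON. jog_arm: Moves the arm, as the interface text tells. Its arguments: {"type":"object","properties":{"targets":{"type":"array"},"newtons":{"type":"number"}},"required":["targets"]}

```bash
mkdir -p pics; cat > h.py <<'E'
from workcell import *
import numpy as np, cv2
def ray(cam,rc):
    i=camera_info(cam);E=np.array(i["extrinsics"]);f=192/np.tan(np.radians(i["vertical_fov"])/2)
    d=np.array([(rc[1]-i["cx"])/f,(rc[0]-i["cy"])/f,1]);R=E[:3,:3]
    return -R.T@E[:3,3],R.T@d
def at_z(cam,rc,z):
    o,d=ray(cam,rc);return o+d*(z-o[2])/d[2]
def proj(cam,p):
    i=camera_info(cam);E=np.array(i["extrinsics"]);f=192/np.tan(np.radians(i["vertical_fov"])/2)
    c=E[:3,:3]@p+E[:3,3];return f*c[1]/c[2]+i["cy"],f*c[0]/c[2]+i["cx"]
E
python3 - <<'E'
from h import *
np.set_printoptions(precision=3,suppress=True)
for c in("top","scene"):
    im=capture(c);cv2.imwrite(f"pics/{c}0.png",im[:,:,::-1]);print(c,camera_info(c)["vertical_fov"],ray(c,(192,256)))
    for n,z in(("driver_84_cap",.038),("driver_108_cap",.048),("driver_132_cap",.058),("spare_tweeter_cap",.04),("opening",.125),("threadlock",.034),("screw_tray",.01),("multimeter",.03),("microphone",.02)):
        for r in look_for(c,n)[:5]: print(c,n,round(r["confidence"],2),np.round(r["at"],1),at_z(c,r["at"],z)[:2])
s=observe();print(s["t"],s["eef_pos"],s["eef_rot"])
E
```

```text
top 45.42611056644877 (array([ 0.233, -0.008,  1.669]), array([ 0.171, -0.004, -0.985]))
top driver_84_cap 0.98 [230.1 344. ] [ 0.374 -0.325]
top driver_108_cap 0.97 [280.3 338. ] [ 0.199 -0.293]
top driver_108_cap 0.92 [169.6 342.8] [ 0.592 -0.329]
top driver_108_cap 0.8 [129.8 348.6] [ 0.741 -0.357]
top driver_132_cap 0.82 [204.9 281.3] [ 0.465 -0.103]
top spare_tweeter_cap 0.82 [156.3 275.1] [ 0.647 -0.086]
top opening 0.58 [189.3 184.4] [0.515 0.231]
top screw_tray 0.92 [167.9 115.5] [0.621 0.505]
top multimeter 0.76 [171.2 393.2] [ 0.587 -0.516]
top multimeter 0.28 [226.8 345.5] [ 0.386 -0.332]
top microphone 0.82 [129.2 231.8] [0.759 0.072]
scene 42.51050273276948 (array([ 1.207, -1.155,  0.993]), array([-0.455,  0.711, -0.536]))
scene driver_84_cap 0.78 [258.3 173.6] [ 0.392 -0.332]
scene driver_108_cap 0.85 [283.6 227.1] [ 0.595 -0.342]
scene driver_108_cap 0.62 [228.4 130.2] [ 0.188 -0.304]
scene spare_tweeter_cap 0.8 [246.7 285.6] [ 0.644 -0.104]
scene spare_tweeter_cap 0.56 [303.3 317. ] [ 0.835 -0.266]
scene opening 0.97 [184.5 302.4] [0.575 0.123]
scene threadlock 0.42 [255.3 229.5] [ 0.52  -0.226]
scene screw_tray 0.64 [170.8 354.6] [0.616 0.5  ]
scene screw_tray 0.25 [182.7 301.6] [0.483 0.302]
scene multimeter 0.64 [332.5 183.2] [ 0.594 -0.532]
scene multimeter 0.49 [256.2 229.1] [ 0.518 -0.226]
scene multimeter 0.37 [234.9 347.8] [0.776 0.069]
scene microphone 0.79 [234.8 343.3] [0.759 0.075]
1.0 [ 0.175 -0.548  0.239] [[ 0.952  0.305 -0.   ]
 [ 0.305 -0.952  0.   ]
 [ 0.    -0.    -1.   ]]
```

View pics/top0.png

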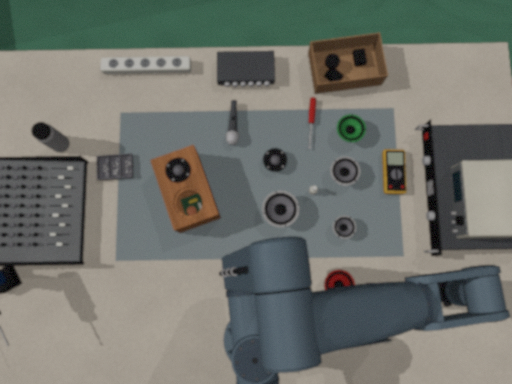

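View pics/scene0.png

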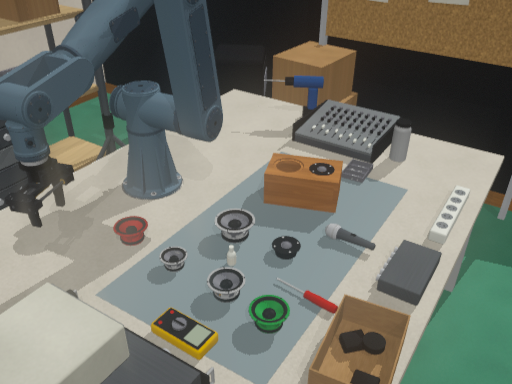

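The top view shows the cabinet, with its opening near (203,190) and fitted tweeter near (169,178). Candidates for the 108 driver in the top view:
- grey at (170,343)
- green look-alike at (130,349)
- red look-alike at (280,338)
- other grey drivers: 84 at (228,344) and 132 at (208,281)
- spare tweeter at (159,275)

I choose the grey one at (170,343), and will check it in a close crop with sizes.

```bash
python3 - <<'E'
from h import *
np.set_printoptions(precision=3,suppress=True)
for c in("top","scene"): print({k:v for k,v in camera_info(c).items() if k!="extrinsics"})
im=cv2.imread("pics/top0.png"); a=im[120:245,140:370]
cv2.imwrite("pics/crop.png",cv2.resize(a,None,fx=3.4,fy=3.4,interpolation=cv2.INTER_CUBIC))
capture("top");capture("scene")
for c in("top","scene"):
  for n,z in(("driver_84_cap",.044),("driver_108_cap",.054),("driver_132_cap",.064),("spare_tweeter_cap",.033),("opening",.125)):
    for r in outline_of(c,n)[:3]:
        m=r["mask"].astype(np.uint8);cs=max(cv2.findContours(m,0,2)[0],key=cv2.contourArea)[:,0]
        w=np.array([at_z(c,p[::-1],z)[:2] for p in cs]).astype(np.float32)
        ctr,rad=cv2.minEnclosingCircle(w);print(c,n,round(r["confidence"],2),np.round(r["at"],1),"circ",np.array(ctr),"dia",round(2*rad,3),cv2.minAreaRect(w)[1])
E
```

```text
{'vertical_fov': 45.42611056644877, 'cx': 253.0664452138887, 'cy': 196.14570506527477}
{'vertical_fov': 42.51050273276948, 'cx': 260.58951519502756, 'cy': 200.14221636495003}
top driver_84_cap 0.8 [228.4 344.9] circ [ 0.385 -0.328] dia 0.082 (0.07835463434457779, 0.07820256054401398)
top driver_84_cap 0.17 [190.  185.9] circ [0.531 0.242] dia 0.332 (0.2934954762458801, 0.17739298939704895)
top driver_108_cap 0.97 [129.3 350.2] circ [ 0.745 -0.366] dia 0.108 (0.1022486612200737, 0.10317067801952362)
top driver_108_cap 0.72 [112.6 313.9] circ [ 0.809 -0.229] dia 0.109 (0.02496970444917679, 0.10854138433933258)
top driver_108_cap 0.7 [280.9 337.7] circ [ 0.187 -0.299] dia 0.106 (0.05728905275464058, 0.1058681458234787)
top driver_132_cap 0.62 [208.  284.3] circ [ 0.452 -0.1  ] dia 0.133 (0.12485797703266144, 0.12849414348602295)
top spare_tweeter_cap 0.9 [158.6 273.2] circ [ 0.637 -0.085] dia 0.093 (0.08791470527648926, 0.08647421002388)
top opening 0.64 [189. 185.] circ [0.517 0.229] dia 0.315 (0.28014159202575684, 0.16739672422409058)
top opening 0.48 [228.1 345.7] circ [ 0.376 -0.31 
[... 249 characters left out ...]
824432, 0.17481094598770142)
scene driver_108_cap 0.94 [229.8 128.6] circ [ 0.206 -0.311] dia 0.155 (0.1043364554643631, 0.15045830607414246)
scene driver_108_cap 0.7 [283.5 225.6] circ [ 0.598 -0.349] dia 0.141 (0.10306041687726974, 0.1392166167497635)
scene driver_108_cap 0.59 [310.4 265.6] circ [ 0.751 -0.381] dia 0.13 (0.10128924250602722, 0.12612973153591156)
scene driver_132_cap 0.89 [223.4 234.1] circ [ 0.467 -0.127] dia 0.19 (0.12960927188396454, 0.18670807778835297)
scene spare_tweeter_cap 0.82 [248.9 288.2] circ [ 0.642 -0.098] dia 0.116 (0.08766309916973114, 0.11370809376239777)
scene opening 0.72 [184.  301.8] circ [0.558 0.144] dia 0.418 (0.26546379923820496, 0.3408229351043701)
```

View pics/crop.png

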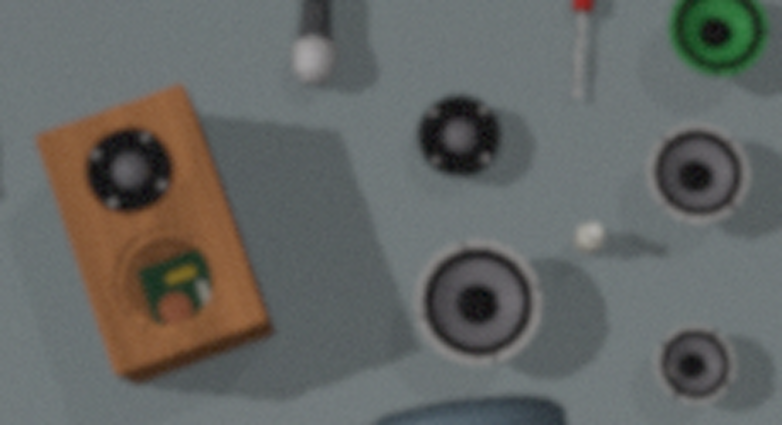

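```bash
python3 - <<'E'
from h import *
np.set_printoptions(precision=3,suppress=True)
im=cv2.imread("pics/top0.png")
c2p=lambda x,y:((y+.5)/3.4-.5+120,(x+.5)/3.4-.5+140)
def circ(x,y,z,dx):
    c=at_z("top",c2p(x,y),z);l=at_z("top",c2p(x-dx,y),z);return c[:2],"dia",2*np.linalg.norm(c-l)
print("108 frame",circ(699,173,.054,46.5)); print("108 cap",circ(696,177,.048,17))
print("tweeter",circ(129,170,.127,43)); print("recess",circ(166,282,.125,48))
# face by brightness in brown
hsv=cv2.cvtColor(im,cv2.COLOR_BGR2HSV)[135:240,145:225]
m=((hsv[...,1]>90)&(hsv[...,2]>115)&(hsv[...,0]<22)).astype(np.uint8)
cs=np.vstack([c[:,0] for c in cv2.findContours(m,0,2)[0] if cv2.contourArea(c)>200])+[145,135]
w=np.array([at_z("top",p[::-1],.125)[:2] for p in cs]).astype(np.float32)
r=cv2.minAreaRect(w);b=cv2.boxPoints(r);print("face",r,b)
# axis from tweeter & rect
t=circ(129,170,.127,43)[0]
a=np.radians(r[2]);ax=np.array([np.cos(a),np.sin(a)])
for s in(ax,np.array([-ax[1],ax[0]])):
    s=s*np.sign(s[0]);print("axis",s,"from mid",np.array(r[0])-.058*s,"from tw",t-.12*s)
s=capture("scene")
sc=cv2.imread("pics/scene0.png")
A=cv2.resize(sc[145:215,255:355],None,fx=4,fy=4,interpolation=cv2.INTER_CUBIC);B=cv2.resize(sc[240:310,180:280],None,fx=4,fy=4,interpolation=cv2.INTER_CUBIC)
T=cv2.resize(im[140:240,140:240],None,fx=5.6,fy=5.6,interpolation=cv2.INTER_CUBIC)[:560]
o=np.zeros((560,560+0,3),np.uint8)
cv2.imwrite("pics/crop2.png",np.hstack([np.vstack([A,B])[:,:240*0+400],cv2.resize(T,(400,400)).repeat(1,0) if 0 else np.pad(cv2.resize(T,(400,400)),((0,160),(0,0),(0,0)))]))
E
```

```text
108 frame (array([ 0.587, -0.336]), 'dia', np.float64(0.09827528933662918))
108 cap (array([ 0.584, -0.334]), 'dia', np.float64(0.036043745908311775))
tweeter (array([0.584, 0.255]), 'dia', np.float64(0.0871533465214608))
recess (array([0.469, 0.217]), 'dia', np.float64(0.09623906628887961))
face ((0.5252108573913574, 0.23351356387138367), (0.2588515877723694, 0.15838921070098877), 18.9580020904541) [[0.377 0.266]
 [0.429 0.117]
 [0.673 0.201]
 [0.622 0.35 ]]
axis [0.946 0.325] from mid [0.47  0.215] from tw [0.47  0.216]
axis [ 0.325 -0.946] from mid [0.506 0.288] from tw [0.545 0.368]
```

View pics/crop2.png

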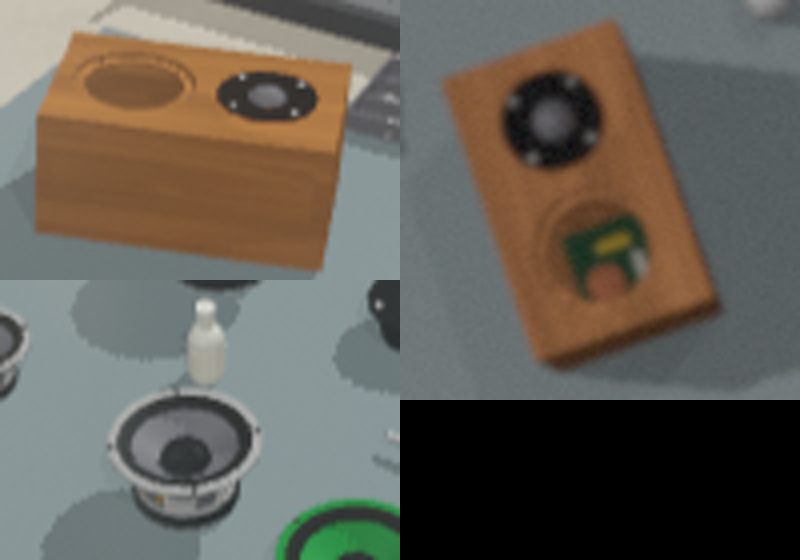

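Choice confirmed: the grey driver with the bright steel rim, about 103 to 108 mm, at roughly (0.589, -0.338). The recess centre agrees by three methods at (0.470, 0.216). Moving now.

Call:
jog_arm(targets=[{"gripper":0,"xyz":[0.2,-0.2,0],"turn":0},{"gripper":0,"xyz":[0.5,-0.5,0],"turn":0},{"gripper":0,"xyz":[0.8,-0.74,0],"turn":0},{"gripper":0,"xyz":[1,-0.74,0],"turn":0}])

```text
t: 2.05
eef_pos: [0.2488, -0.4437, 0.2386]
eef_rot: [[0.952, 0.306, -0.0], [0.306, -0.952, 0.001], [0.0, -0.001, -1.0]]
contact_force: [-0.8, -1.4, 0.4]
gripper_width: 0.657
grip_force: 0.0
```

Call:
jog_arm(targets=[{"gripper":0,"xyz":[0.35,0,0],"turn":0},{"gripper":0,"xyz":[0.7,0,0],"turn":0},{"gripper":0,"xyz":[1,0,0],"turn":0}])

```text
t: 2.35
eef_pos: [0.3447, -0.4155, 0.239]
eef_rot: [[0.952, 0.305, 0.0], [0.305, -0.952, -0.0], [0.0, 0.001, -1.0]]
contact_force: [-0.3, -0.4, -0.1]
gripper_width: 0.385
grip_force: 0.0
```

Call:
jog_arm(targets=[{"gripper":0,"xyz":[0.35,0,0],"turn":0},{"gripper":0,"xyz":[0.7,0,0],"turn":0},{"gripper":0,"xyz":[1,0,0],"turn":0}])

```text
t: 2.65
eef_pos: [0.4401, -0.385, 0.2388]
eef_rot: [[0.952, 0.305, 0.0], [0.305, -0.952, -0.0], [0.0, 0.0, -1.0]]
contact_force: [-0.4, -0.4, -0.7]
gripper_width: 0.112
grip_force: 0.0
```

Call:
jog_arm(targets=[{"gripper":0,"xyz":[0.35,0,0],"turn":0},{"gripper":0,"xyz":[0.7,0,0],"turn":0},{"gripper":0,"xyz":[1,0,0],"turn":0}])

```text
t: 2.95
eef_pos: [0.5353, -0.3544, 0.2387]
eef_rot: [[0.952, 0.305, 0.0], [0.305, -0.952, 0.0], [0.0, 0.0, -1.0]]
contact_force: [-0.9, -0.3, -0.8]
gripper_width: 0.01
grip_force: 0.0
```

Call:
jog_arm(targets=[{"gripper":0,"xyz":[0.3,0,0.3],"turn":0},{"gripper":0,"xyz":[0.5,0,0.6],"turn":0},{"gripper":0,"xyz":[0.58,0,0.8],"turn":0},{"gripper":0,"xyz":[0.58,0,0.8],"turn":0},{"gripper":0,"xyz":[0.58,0,0.8],"turn":0}])

```text
t: 3.45
eef_pos: [0.5887, -0.3375, 0.1587]
eef_rot: [[0.952, 0.305, -0.001], [0.305, -0.952, 0.0], [-0.001, -0.001, -1.0]]
contact_force: [0.4, -0.0, 0.9]
gripper_width: 0.004
grip_force: 0.0
```

```bash
python3 - <<'E'
from h import *
np.set_printoptions(precision=3,suppress=True)
s=observe();p=np.array(s["eef_pos"]);print(s["t"],p,s["eef_rot"],s["gripper_width"],s["contact_force"])
im=capture("scene")[:,:,::-1].copy()
a=np.array([p[0],p[1],.048]); print(proj("scene",p),proj("scene",a))
k=5;r0,c0=230,180;o=cv2.resize(im[r0:r0+90,c0:c0+110],None,fx=k,fy=k,interpolation=cv2.INTER_CUBIC)
for q,col in((p,(0,0,255)),(a,(255,0,0)),(np.array([.589,-.338,.048]),(0,255,0))):
    r,c=proj("scene",q);cv2.circle(o,(int((c-c0+.5)*k),int((r-r0+.5)*k)),3,col,-1)
cv2.imwrite("pics/h1.png",o)
E
```

```text
3.45 [ 0.589 -0.338  0.159] [[ 0.952  0.305 -0.001]
 [ 0.305 -0.952  0.   ]
 [-0.001 -0.001 -1.   ]] 0.0036906612559019615 [ 0.415 -0.034  0.887]
(np.float64(250.765630066888), np.float64(225.2340102282897)) (np.float64(281.77414062491556), np.float64(226.34043296707753))
```

View pics/h1.png

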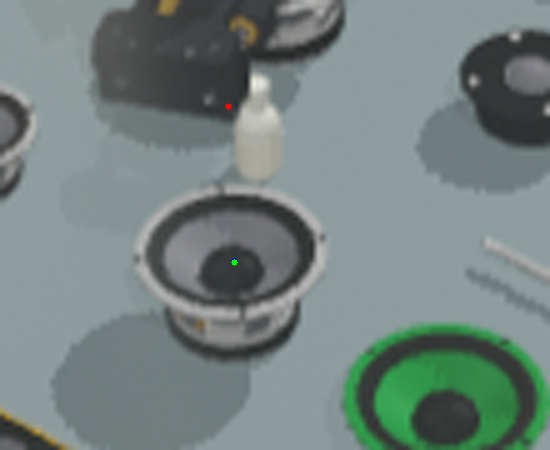

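The crop shows the driver's cap, with the green mark nearly on its middle (about 1 px high). The gripper doesn't appear where I projected it, so I need a full picture.

```bash
python3 - <<'E'
from h import *
s=observe();p=np.array(s["eef_pos"]);print(s["t"],p,s["qpos"])
im=capture("scene")[:,:,::-1].copy();im2=capture("top")[:,:,::-1].copy()
for i,c in((im,"scene"),(im2,"top")):
    r,cc=proj(c,p);i[int(round(r)),int(round(cc))]=(0,0,255)
o=np.hstack([cv2.resize(im[150:310,100:300],None,fx=2,fy=2,interpolation=cv2.INTER_CUBIC),cv2.resize(im2[100:260,220:420],None,fx=2,fy=2,interpolation=cv2.INTER_CUBIC)])
cv2.imwrite("pics/h2.png",o)
E
```

```text
3.5 [ 0.58905925 -0.33823145  0.1599856 ] [-6.95445960e-01  4.76698349e-01  1.38887471e+00 -1.89990553e-04
  1.27460744e+00  5.65893958e-01]
```

View pics/h2.png

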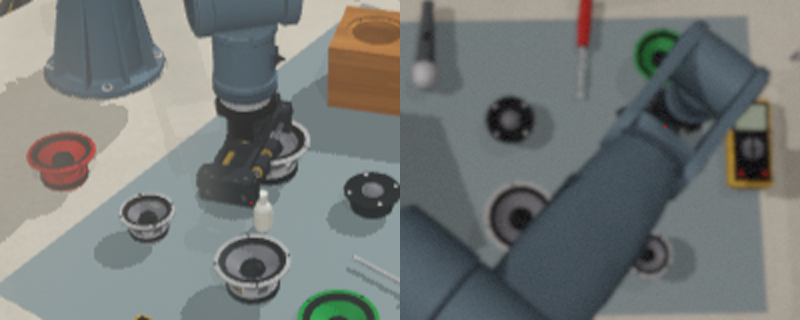

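The gripper body hides the shut fingers from the scene camera, and its position fits the TCP. The driver, bottle and spare tweeter are undisturbed. Descending to 27 mm above the cap and holding.

Call:
jog_arm(targets=[{"gripper":0,"xyz":[0,0.02,0.2],"turn":0},{"gripper":0,"xyz":[0,0.02,0.4],"turn":0},{"gripper":0,"xyz":[0,0.02,0.6],"turn":0},{"gripper":0,"xyz":[0,0.02,0.75],"turn":0},{"gripper":0,"xyz":[0,0.02,0.84],"turn":0},{"gripper":0,"xyz":[0,0.02,0.84],"turn":0},{"gripper":0,"xyz":[0,0.02,0.84],"turn":0},{"gripper":0,"xyz":[0,0.02,0.84],"turn":0}])

```text
t: 4.4
eef_pos: [0.5903, -0.34, 0.0761]
eef_rot: [[0.952, 0.305, 0.002], [0.305, -0.952, -0.001], [0.001, 0.002, -1.0]]
contact_force: [-1.1, 0.6, -0.4]
gripper_width: 0.005
grip_force: 0.0
```

Call:
jog_arm(targets=[{"gripper":0,"xyz":[0,0,0],"turn":0},{"gripper":0,"xyz":[0,0,0],"turn":0},{"gripper":0,"xyz":[0,0,0],"turn":0},{"gripper":0,"xyz":[0,0,0],"turn":0},{"gripper":0,"xyz":[0,0,0],"turn":0},{"gripper":0,"xyz":[0,0,0],"turn":0},{"gripper":0,"xyz":[0,0,0],"turn":0},{"gripper":0,"xyz":[0,0,0],"turn":0}])

```text
t: 5.2
eef_pos: [0.5896, -0.3394, 0.0747]
eef_rot: [[0.952, 0.305, -0.0], [0.305, -0.952, 0.0], [-0.0, -0.0, -1.0]]
contact_force: [0.0, -0.2, -0.2]
gripper_width: 0.004
grip_force: 0.0
```

Call:
jog_arm(targets=[{"gripper":0,"xyz":[0,0,0],"turn":0},{"gripper":0,"xyz":[0,0,0],"turn":0},{"gripper":0,"xyz":[0,0,0],"turn":0},{"gripper":0,"xyz":[0,0,0],"turn":0},{"gripper":0,"xyz":[0,0,0],"turn":0},{"gripper":0,"xyz":[0,0,0],"turn":0},{"gripper":0,"xyz":[0,0,0],"turn":0},{"gripper":0,"xyz":[0,0,0],"turn":0}])

```text
t: 6.0
eef_pos: [0.5895, -0.3394, 0.0747]
eef_rot: [[0.952, 0.305, -0.0], [0.305, -0.952, -0.0], [-0.0, -0.0, -1.0]]
contact_force: [0.3, -0.9, -0.2]
gripper_width: 0.007
grip_force: 0.0
```

Call:
jog_arm(targets=[{"gripper":0,"xyz":[0,0,0],"turn":0},{"gripper":0,"xyz":[0,0,0],"turn":0},{"gripper":0,"xyz":[0,0,0],"turn":0},{"gripper":0,"xyz":[0,0,0],"turn":0},{"gripper":0,"xyz":[0,0,0],"turn":0},{"gripper":0,"xyz":[0,0,0],"turn":0},{"gripper":0,"xyz":[0,0,0],"turn":0},{"gripper":0,"xyz":[0,0,0],"turn":0}])

```text
t: 6.8
eef_pos: [0.5895, -0.3394, 0.0747]
eef_rot: [[0.952, 0.305, -0.0], [0.305, -0.952, 0.0], [-0.0, -0.0, -1.0]]
contact_force: [0.2, -0.3, 0.5]
gripper_width: 0.007
grip_force: 0.0
```

```bash
python3 - <<'E'
from h import *
s=observe();print(s["t"],s["eef_pos"],s["contact_force"])
im=capture("scene")[:,:,::-1]
cv2.imwrite("pics/h3.png",cv2.resize(im[170:330,120:320],None,fx=3,fy=3,interpolation=cv2.INTER_CUBIC))
E
```

```text
6.8 [ 0.58952855 -0.33944753  0.07470809] [ 0.15545747 -0.31323129  0.53878133]
```

View pics/h3.png

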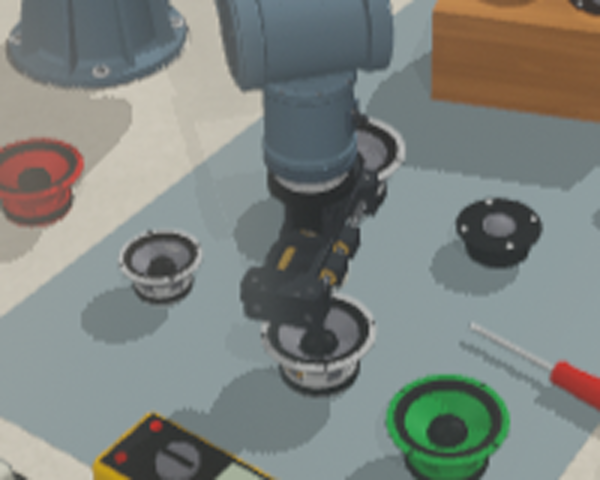

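The fingertips stand right over the grey 108 driver's cap, at about crop (320,325), with nothing disturbed. I'll hold a little longer, then rise and travel.

Call:
jog_arm(targets=[{"gripper":0,"xyz":[0,0,0],"turn":0},{"gripper":0,"xyz":[0,0,0],"turn":0},{"gripper":0,"xyz":[0,0,0],"turn":0},{"gripper":0,"xyz":[0,0,0],"turn":0},{"gripper":0,"xyz":[0,0,0],"turn":0},{"gripper":0,"xyz":[0,0,-0.25],"turn":0},{"gripper":0,"xyz":[0,0,-0.6],"turn":0},{"gripper":0,"xyz":[0,0,-1],"turn":0}])

```text
t: 7.65
eef_pos: [0.5887, -0.3388, 0.1743]
eef_rot: [[0.952, 0.305, -0.002], [0.305, -0.952, 0.002], [-0.002, -0.003, -1.0]]
contact_force: [0.2, -0.3, 0.1]
gripper_width: 0.004
grip_force: 0.0
```

Call:
jog_arm(targets=[{"gripper":0,"xyz":[0,0,-0.4],"turn":0},{"gripper":0,"xyz":[0,-0.3,-0.7],"turn":0},{"gripper":0,"xyz":[0,-0.65,-0.7],"turn":0},{"gripper":0,"xyz":[0,-1,-0.7],"turn":0}])

```text
t: 8.05
eef_pos: [0.5592, -0.2438, 0.2464]
eef_rot: [[0.953, 0.304, 0.003], [0.304, -0.953, -0.002], [0.002, 0.002, -1.0]]
contact_force: [-0.5, 0.1, -0.9]
gripper_width: 0.006
grip_force: 0.0
```

Call:
jog_arm(targets=[{"gripper":0,"xyz":[0,-0.35,0],"turn":0},{"gripper":0,"xyz":[0,-0.7,0],"turn":0},{"gripper":0,"xyz":[0,-1,0],"turn":0}])

```text
t: 8.35
eef_pos: [0.5279, -0.1473, 0.2449]
eef_rot: [[0.952, 0.305, 0.0], [0.305, -0.952, 0.0], [0.0, -0.0, -1.0]]
contact_force: [0.4, 0.1, -0.5]
gripper_width: 0.005
grip_force: 0.0
```

Call:
jog_arm(targets=[{"gripper":0,"xyz":[0,-0.35,0],"turn":0},{"gripper":0,"xyz":[0,-0.7,0],"turn":0},{"gripper":0,"xyz":[0,-1,0],"turn":0}])

```text
t: 8.65
eef_pos: [0.4974, -0.0522, 0.2448]
eef_rot: [[0.952, 0.305, 0.0], [0.305, -0.952, 0.0], [0.0, -0.0, -1.0]]
contact_force: [0.6, 0.0, 0.8]
gripper_width: 0.004
grip_force: 0.0
```

Call:
jog_arm(targets=[{"gripper":0,"xyz":[0,-0.35,0],"turn":0},{"gripper":0,"xyz":[0,-0.7,0],"turn":0},{"gripper":0,"xyz":[0,-1,0],"turn":0}])

```text
t: 8.95
eef_pos: [0.4669, 0.043, 0.2449]
eef_rot: [[0.952, 0.305, 0.0], [0.305, -0.952, 0.0], [0.0, 0.0, -1.0]]
contact_force: [0.6, -0.9, -0.4]
gripper_width: 0.009
grip_force: 0.0
```

Call:
jog_arm(targets=[{"gripper":0,"xyz":[0.2,-0.35,0],"turn":0},{"gripper":0,"xyz":[0.4,-0.7,0],"turn":0},{"gripper":0,"xyz":[0.56,-1,0],"turn":0}])

```text
t: 9.25
eef_pos: [0.4906, 0.1557, 0.2451]
eef_rot: [[0.952, 0.305, 0.001], [0.305, -0.952, 0.0], [0.001, 0.0, -1.0]]
contact_force: [-0.2, -0.3, 0.2]
gripper_width: 0.003
grip_force: 0.0
```

Call:
jog_arm(targets=[{"gripper":0,"xyz":[0,-0.35,0],"turn":0},{"gripper":0,"xyz":[0,-0.65,0],"turn":0},{"gripper":0,"xyz":[0,-0.65,0.2],"turn":0},{"gripper":0,"xyz":[0,-0.65,0.4],"turn":0},{"gripper":0,"xyz":[0,-0.65,0.4],"turn":0},{"gripper":0,"xyz":[0,-0.65,0.4],"turn":0}])

```text
t: 9.85
eef_pos: [0.4706, 0.2157, 0.2049]
eef_rot: [[0.952, 0.305, -0.001], [0.305, -0.952, -0.0], [-0.001, -0.0, -1.0]]
contact_force: [-0.2, -0.1, 1.3]
gripper_width: 0.007
grip_force: 0.0
```

```bash
python3 - <<'E'
from h import *
s=observe();p=np.array(s["eef_pos"]);print(s["t"],p,s["contact_force"])
im=capture("scene")[:,:,::-1];ref=cv2.imread("pics/scene0.png")
k=4;r0,c0=120,240
o=[]
for i in(im,ref):
    a=cv2.resize(i[r0:r0+110,c0:c0+100],None,fx=k,fy=k,interpolation=cv2.INTER_CUBIC)
    for q,col in((p,(0,0,255)),(np.array([.470,.216,.125]),(0,255,0))):
        r,c=proj("scene",q);cv2.circle(a,(int((c-c0+.5)*k),int((r-r0+.5)*k)),2,col,-1)
    o.append(a)
cv2.imwrite("pics/h4.png",np.hstack(o))
E
```

```text
9.85 [0.47058375 0.21566928 0.20494135] [-0.17076283 -0.05396999  1.30329029]
```

View pics/h4.png

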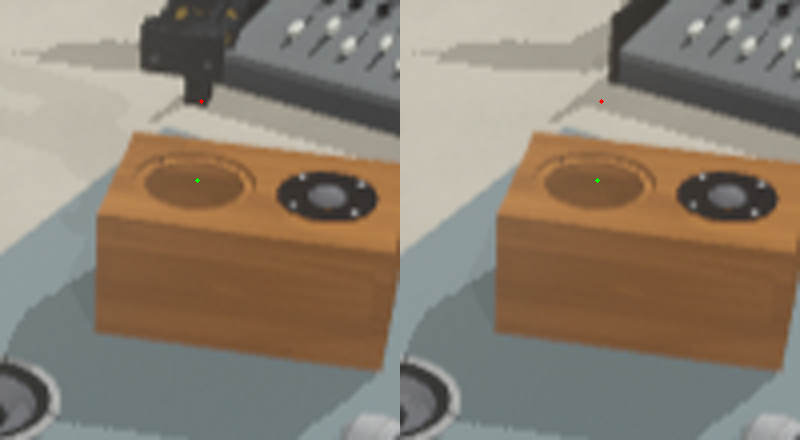

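The green mark sits in the middle of the recess, at crop (197,181), and the fingertips match the red projection. Descending to 27 mm above the face and holding.

Call:
jog_arm(targets=[{"gripper":0,"xyz":[0,0,0.2],"turn":0},{"gripper":0,"xyz":[0,0,0.4],"turn":0},{"gripper":0,"xyz":[0,0,0.53],"turn":0},{"gripper":0,"xyz":[0,0,0.53],"turn":0},{"gripper":0,"xyz":[0,0,0.53],"turn":0},{"gripper":0,"xyz":[0,0,0.53],"turn":0},{"gripper":0,"xyz":[0,0,0.53],"turn":0},{"gripper":0,"xyz":[0,0,0.53],"turn":0}])

```text
t: 10.7
eef_pos: [0.4711, 0.2159, 0.1524]
eef_rot: [[0.952, 0.305, 0.001], [0.305, -0.952, 0.0], [0.001, 0.0, -1.0]]
contact_force: [-0.4, 0.2, -0.1]
gripper_width: 0.002
grip_force: 0.0
```

Call:
jog_arm(targets=[{"gripper":0,"xyz":[0,0,0],"turn":0},{"gripper":0,"xyz":[0,0,0],"turn":0},{"gripper":0,"xyz":[0,0,0],"turn":0},{"gripper":0,"xyz":[0,0,0],"turn":0},{"gripper":0,"xyz":[0,0,0],"turn":0},{"gripper":0,"xyz":[0,0,0],"turn":0},{"gripper":0,"xyz":[0,0,0],"turn":0},{"gripper":0,"xyz":[0,0,0],"turn":0}])

```text
t: 11.5
eef_pos: [0.4706, 0.2157, 0.1517]
eef_rot: [[0.952, 0.305, -0.0], [0.305, -0.952, -0.0], [-0.0, 0.0, -1.0]]
contact_force: [-0.1, -0.6, 0.1]
gripper_width: 0.007
grip_force: 0.0
```

Call:
jog_arm(targets=[{"gripper":0,"xyz":[0,0,0],"turn":0},{"gripper":0,"xyz":[0,0,0],"turn":0},{"gripper":0,"xyz":[0,0,0],"turn":0},{"gripper":0,"xyz":[0,0,0],"turn":0},{"gripper":0,"xyz":[0,0,0],"turn":0},{"gripper":0,"xyz":[0,0,0],"turn":0},{"gripper":0,"xyz":[0,0,0],"turn":0},{"gripper":0,"xyz":[0,0,0],"turn":0}])

```text
t: 12.3
eef_pos: [0.4706, 0.2157, 0.1517]
eef_rot: [[0.952, 0.305, 0.0], [0.305, -0.952, 0.0], [0.0, -0.0, -1.0]]
contact_force: [0.5, -0.8, 0.3]
gripper_width: 0.008
grip_force: 0.0
```

Call:
jog_arm(targets=[{"gripper":0,"xyz":[0,0,0],"turn":0},{"gripper":0,"xyz":[0,0,0],"turn":0},{"gripper":0,"xyz":[0,0,0],"turn":0},{"gripper":0,"xyz":[0,0,0],"turn":0},{"gripper":0,"xyz":[0,0,0],"turn":0},{"gripper":0,"xyz":[0,0,0],"turn":0},{"gripper":0,"xyz":[0,0,0],"turn":0},{"gripper":0,"xyz":[0,0,0],"turn":0}])

```text
t: 13.1
eef_pos: [0.4707, 0.2157, 0.1517]
eef_rot: [[0.952, 0.305, 0.0], [0.305, -0.952, -0.0], [0.0, 0.0, -1.0]]
contact_force: [0.1, 0.5, 0.3]
gripper_width: 0.001
grip_force: 0.0
```

Call:
jog_arm(targets=[{"gripper":0,"xyz":[0,0,0],"turn":0},{"gripper":0,"xyz":[0,0,0],"turn":0},{"gripper":0,"xyz":[0,0,0],"turn":0},{"gripper":0,"xyz":[0,0,0],"turn":0},{"gripper":0,"xyz":[0,0,0],"turn":0}])

```text
t: 13.6
eef_pos: [0.4707, 0.2157, 0.1517]
eef_rot: [[0.952, 0.305, 0.0], [0.305, -0.952, 0.0], [0.0, 0.0, -1.0]]
contact_force: [0.7, -0.4, -0.3]
gripper_width: 0.005
grip_force: 0.0
```

```bash
python3 - <<'E'
from h import *
s=observe();print(s["t"],s["eef_pos"],s["contact_force"])
im=capture("scene")[:,:,::-1]
cv2.imwrite("pics/h5.png",cv2.resize(im[100:340,100:380],None,fx=2.4,fy=2.4,interpolation=cv2.INTER_CUBIC))
E
```

```text
13.6 [0.47067579 0.21572783 0.15173515] [ 0.69913368 -0.37074314 -0.28501508]
```

View pics/h5.png

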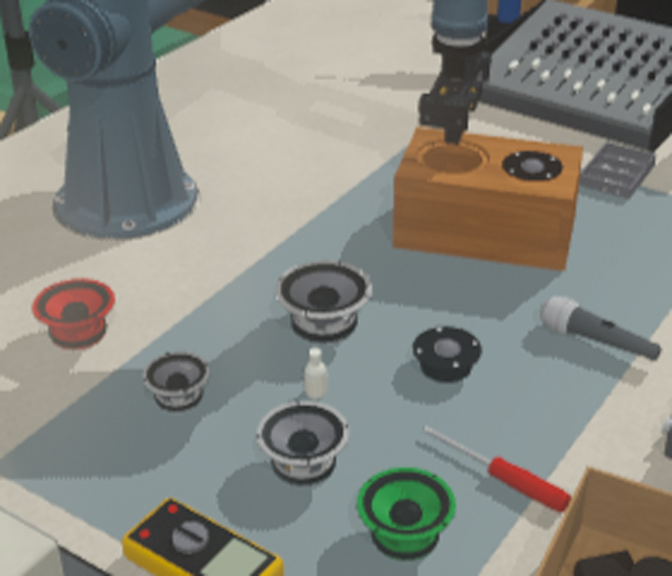

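The fingertips hover over the opening, at about crop (453,140), and everything lies where it was.

```bash
python3 -c "
from workcell import *
print(job_done())"
```

```text
the job is handed in; nothing more can be done
None
```

I pointed at the grey 108 mm driver, then at the cabinet's empty opening, about 27 mm above each for over two seconds; nothing was touched, the arm is still pointing at the opening, and the job is handed in.

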